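Clamp the shielded module with the wing key

ROBOT

A 7-joint arm with a two-finger parallel gripper is mounted at the origin on the work surface. World frame = base frame: x ahead of the robot, y to its left, z up, the work surface at z = 0. Lengths are in m, angles in rad, forces in N, time in s.
With the tool pointing down it reaches from about 0.4 to 0.925 m from the base axis. Payload 4.1 kg.
Tool frame: the origin (TCP) lies midway between the tips of the shut fingers; the grasp point (between the pads) lies robot.tcp_to_grasp behind it (robot.tcp_to_grasp is the distance from the TCP to the grasp point, in m); z points along the fingers, y is the line along which they close (so a half turn about z gives the same grasp; the last joint's range is limited). The gripper opens to 85 mm and grips with 20 to 120 N. Pads are 22 mm wide; open, the fingers measure 114 mm over their backs; the gripper's body (76 mm by 85 mm) begins 54 mm behind the grasp point. The pads swing forward as they close: fully open they stand 13 mm farther back than shut.
Start: joints at [1.058, 0.398, 0.045, 1.537, -0.019, 1.207, -0.051], TCP at [0.261, -0.595, 0.231] pointing down, gripper open.
Joint ranges: [-2.82, 2.82], [-0.49, 2.23], [-1.37, 1.46], [0, 2.46], [-1.36, 4.5], [0.23, 2], [-2.94, 2.94]. Speed limits (rad/s): [2.57, 2.57, 3.14, 3.14, 3.14, 3.14, 3.14].

INTERFACE

Orientations are given as a 3x3 rotation matrix whose columns are the frame's x, y, z axes.
In Python, from plant import monitor, optics, order, robot gives the robot as it stands. The module is installed in compiled form; this text tells all that it offers.
- The arm moves only by the tool servo_tool, never from a script. Its argument "steps" is one flat list of numbers, 7 for each row, row after row: the turn, a rotation vector about the tool's x, y, z in rad, then the shift along the tool's x, y, z in mm, then the gripper command: -1 is shut, 1 is fully open, values between are in proportion. A call has 1 to 5 rows; each row shifts and turns the commanded pose from where the row before left it, along the tool's axes as they then stand; what a row does not reach is not made up. A row lasts 1/10 s, in which the tool goes at most 50 mm and 8.59 degrees, less where a joint would pass 70% of its speed; a pose out of reach is approached as far as the arm can. A call with a gripper value outside its range is refused whole. The fingers move at their own pace and stop on an object; the grip force is fixed at half the most. Time passes only in rows, so rows that do not move let the fingers close. It gives the time, the measured TCP pose, the force, the opening and the grip force at its end, in the units of the state.
- monitor.sense(): the state, without advancing time (a new reading comes with each control period).
- optics.snapshot(name): name is "scene" or "top"; returns the picture (400x640x3 uint8, red, green, blue); there is no depth.
- optics.camera_model(name): a dict with "mtx" (3x3 intrinsics, pixels), "rvec" (rotation vector, rad) and "tvec" (3), from world to camera coordinates, as OpenCV has them. Camera axes: x right, y down, z forward; pixel columns grow to the right and rows downward; lengths in m; the calibration is good to about 2 mm. A picture is of the moment at which its call begins. camera_model takes no time and is no camera call.
- order.hand_in(): hands the job in; it is judged then, once.
The state is a dict: "time_s": time; "joint_pos": joint angles; "dq": joint speeds; "tau": joint torques, N m; "tcp_pos": TCP position; "tcp_rot": TCP orientation; "force": force on the tool from outside, world axes, zero at the start; "moment": the same for the moment, N m; "finger_gap": finger opening in m; "grip_force": force on a finger pad.
Only numpy, scipy, OpenCV 4.12 (cv2) and the standard library are available. Lean on these libraries where they do the work, as an engineer would, in place of code of your own. Each camera call takes 0.05 s, during which the arm holds its last target. There are 200 camera calls.

TASK

Stand the steel module with the blue band upright and centred between the jaws of the blue clamp, fully down on its bed, and let go. Then turn the red wing key clockwise, by feel, until the sprung jaw holds the module snugly (about 20 N, never over 30 N, or the case dents), and let go. The key's wings sweep close to the upright green circuit board: do not touch that board, and leave the other things on the bench where they are.

Things in the scene. Friction and masses are not known exactly. Their poses are not given: they have to be found in the camera images.
- module: Loose steel shielding case, 50 (x) x 14 (y) x 56 mm tall, 0.1 to 0.18 kg, blue band near its foot, small brass tab on top. Origin: centre of its underside; z up, x along its 50 mm length, y across its thickness; either end may face either way. It starts upright on the bench, in one of three places, within 0.6 rad of yaw 0.
- vise: Blue clamp fixed to the bench, its place and yaw (within 0.45 rad of 0) differ. Origin: at bench height, below the middle of the seat; x along the jaws, y from the fixed jaw towards the wing key, z up. Flat base 70 mm wide in x, y = -60 to +130 mm, 20 mm thick. A blue stop behind the fixed jaw (y = -55 to -43 mm) and the grey gear housing (44 x 44 mm around y = 80 mm) are 50 mm high.
- seat (a point): Middle of the bed between the jaws, 20 mm above the bench; axes as the clamp. Module to stand here, its x along the jaws (either way), middle within 8 mm along x. Jaws: 34 mm long, tops 45 mm above the bench. Fixed jaw (aluminium, -y side): face at y = -12 mm plus or minus 2 mm; this setting differs each time, is not measured and can only be felt. The gap starts 18 to 24.5 mm wide.
- jaw: Moving jaw on the +y side, driven by the key through a rack: 5 mm along the clamp's -y per radian. Origin at the seat when the key is at 0. Its orange sprung pad has its face at y = +10.5 mm in this frame when free and yields 1 mm per 12 N. It pushes the module along the bed to the fixed jaw; only then does force rise. Force of jaw with pad on module: must end at 10 to 30 N, never over 30 N.
- wing_key (a joint): Angle of the red wing key, rad: 0 = jaw open, grows clockwise seen from above (tightening); starts at 0 to 0.5, stop at 3.6. Needs 1 to 2.4 rad of turning: often two grasps. Dry drag of 0.17 N m either way holds it where it is left. Tightening takes drag plus 0.005 N m per newton of clamping force; when it stands still drag may point either way, so judge the change from turning free.
- wing_grip (a point): Middle of the wing key's bar, on its upright axis, 73 mm above the bench, at x = 0, y = +80 mm of the clamp. The bar (both wings together) is 42 mm long along this point's x, 10 mm thick along its y, 26 mm tall (58 to 84 mm above the bench), with a 9 mm deep notch between the wings. At key angle 0 its x lies along the clamp's x; this frame turns with the key.
- board: Upright green circuit board fixed on the clamp, fragile, 90 mm long in x, 3 mm thick, from 20 to 100 mm above the bench. Origin: centre of its lower edge. Its face towards the key is 36 mm from the key's axis (y = +116 mm of the clamp), 15 mm beyond the wing tips; fingers opened wide across the bar can strike it. Not to be touched (2 N at most).
- spare: Bystander: loose black plastic case of the same size as the module (50 x 14 x 56 mm) with a yellow band. Origin: centre of its underside. Leave it.
- tape: Bystander: red ring (roll of tape), 56 mm across, 18 mm high. Origin: centre of its underside. Leave it.
- spool: Bystander: white spool of solder, 52 mm across, 42 mm high. Origin: centre of its underside. Leave it.
- bowl: Bystander: glass bowl, 120 mm across, 40 mm high. Origin: centre of its underside. Leave it.
- multitool: Bystander: folded steel multitool, 100 x 28 x 16 mm. Origin: centre of its underside. Leave it.
- strip: Bystander: black terminal strip, 90 x 18 x 13 mm. Origin: centre of its underside. Leave it.
Not all that is in view belongs to the job. What is shaped like the vise but pink is not meant.

How it is judged:
On the way, in this order (a step that is already met when the one before it is completed fails the run):
1. the module stands upright on the bed between the jaws, centred within 8 mm, and is let go, not yet clamped (z of module in the frame of vise between 0.0175 and 0.0225 m and x of module in the frame of vise between -0.008 and 0.008 m and y of module in the frame of vise between -0.012 and 0.012 m and angle between module's own z axis and vertical below 0.07 rad and contact force between the fingers and module below 0.5 N), for 0.2 s.
2. the sprung jaw presses on the module with more than 10 N (z of module in the frame of vise between 0.0175 and 0.0225 m and x of module in the frame of vise between -0.008 and 0.008 m and y of module in the frame of vise between -0.012 and 0.012 m and angle between module's own z axis and vertical below 0.07 rad and contact force between jaw and module above 10 N), for 0.2 s.
At the end, for the whole second after the job is handed in: The module stands upright (within 4 degrees) on the clamp's bed (within 2.5 mm of it), centred within 8 mm along the jaws and parallel to them within 4 degrees, at rest, with the sprung jaw pressing on it with 10 to 30 N, and the key at rest (all of step 2 and contact force between jaw and module below 30 N and angle between the x axis of module and the x axis of vise, either way round below 0.07 rad and linear speed of module below 0.01 m/s and velocity of joint wing_key between -0.05 and 0.05 rad/s); the robot touches nothing.
It fails at once if the jaw presses on the module with more than 30 N (contact force between jaw and module above 30 N).
It fails at once if the green circuit board is touched with more than 2 N (contact force between board and anything else above 2 N).
It fails at once if a bystander is moved more than 25 mm (distance of any of spare, tape, spool, bowl, multitool, strip from where it was at the start of the episode above 0.025 m).
It also fails if it takes over 64 s, if anything falls off the work surface, if the arm or the gripper's body presses on something with over 40 N, if the wrist force passes 120 N, or if a joint passes its speed limit or range.

## Working session

There is one attempt and no reset: what is moved stays moved. The work goes in short steps, Python scripts to look and compute and a tool call to move; the robot and the scene stay as the last step left them, time stands still between calls to the robot, and variables do not carry over. Pictures are saved under pics/ and viewed, at most 10 in all, crops included, and the job is handed in when it is done.

Besides the shell and the picture viewer there is one more tool, called by a JSON object that holds its "api" and its "payload". servo_tool: Moves the arm, as the interface text tells. Its arguments: {"type":"object","properties":{"steps":{"type":"array"}},"required":["steps"]}

```bash
mkdir -p pics; python3 - <<'E'
from plant import monitor, optics, order, robot
import cv2,numpy as np
for n in("scene","top"):
    im=optics.snapshot(n); cv2.imwrite(f"pics/{n}0.png",im[:,:,::-1])
    m=optics.camera_model(n); R=cv2.Rodrigues(np.array(m["rvec"],float))[0]
    print(n,(-R.T@np.array(m["tvec"]).ravel()).round(3),R.round(2).tolist(),np.array(m["mtx"]).round(0).tolist())
s=monitor.sense();print(s["time_s"],s["tcp_pos"],np.round(s["tcp_rot"],3),s["finger_gap"],robot.tcp_to_grasp)
E
```

```text
scene [ 0.852 -0.486  0.817] [[0.79, 0.61, -0.02], [0.46, -0.62, -0.63], [-0.4, 0.49, -0.77]] [[389.0, 0.0, 310.0], [0.0, 389.0, 200.0], [0.0, 0.0, 1.0]]
top [ 0.326 -0.02   1.413] [[-0.03, -1.0, -0.01], [-0.99, 0.03, -0.1], [0.1, 0.0, -1.0]] [[472.0, 0.0, 319.0], [0.0, 472.0, 201.0], [0.0, 0.0, 1.0]]
0.1 [ 0.26114095 -0.59462175  0.23037254] [[ 0.916  0.402 -0.001]
 [ 0.402 -0.916  0.002]
 [-0.    -0.002 -1.   ]] 0.08527831063220305 0.0187
```

View pics/scene0.png

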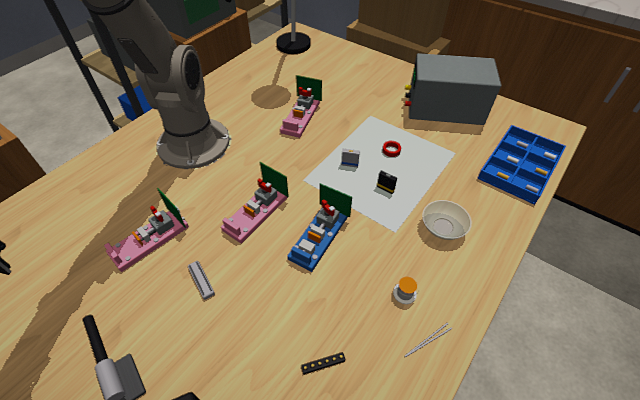

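View pics/top0.png

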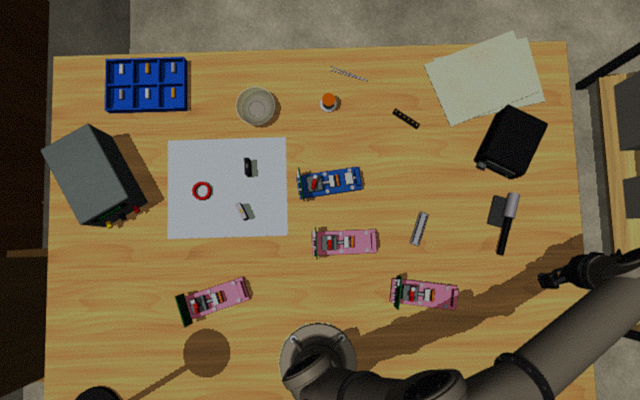

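The scene view shows the blue clamp near (320,235), the steel module at (350,158) and the spare at (387,182). In the top view they are at (330,182), (243,211) and (250,167).

```bash
python3 - <<'E'
import cv2,numpy as np
a=cv2.imread("pics/top0.png")[150:230,225:375]; b=cv2.imread("pics/scene0.png")[140:275,280:405]
a=cv2.resize(a,None,fx=5,fy=5,interpolation=cv2.INTER_CUBIC);b=cv2.resize(b,None,fx=4.4,fy=4.4,interpolation=cv2.INTER_CUBIC)
cv2.imwrite("pics/a.png",a);cv2.imwrite("pics/b.png",b)
E
cat > h.py <<'E'
from plant import monitor, optics, order, robot
import cv2,numpy as np
def cam(n):
    m=optics.camera_model(n);K=np.array(m["mtx"],float);R=cv2.Rodrigues(np.array(m["rvec"],float))[0];t=np.array(m["tvec"],float).ravel()
    return K,R,t
def ray(n,u,v,z):
    K,R,t=cam(n);c=-R.T@t;d=R.T@np.linalg.solve(K,[u,v,1.]);return c+d*(z-c[2])/d[2]
def proj(n,P):
    K,R,t=cam(n);return cv2.projectPoints(np.array(P,float).reshape(-1,3),cv2.Rodrigues(R)[0],t,K,None)[0].reshape(-1,2)
E
```

```text
(no output)
```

View pics/a.png

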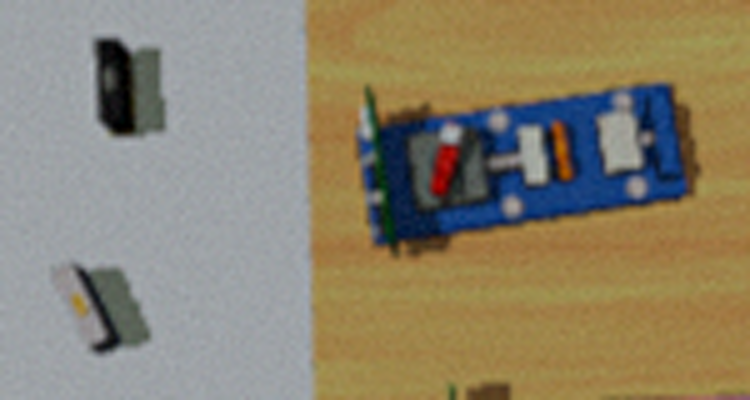

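View pics/b.png

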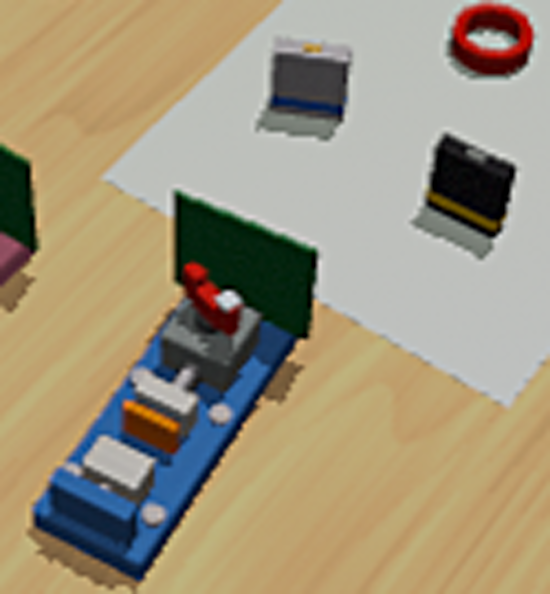

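The crops show the module's top face at a(52-105, 262-345) with its tab at (79,303), and the key bar pointing from (437,190) to (455,135). The four pale base screws are at a(498,120), (512,207), (623,100) and (637,187). The pad is at (563,150).

```bash
python3 - <<'E'
from h import *
A=lambda X,Y:(225+(X+.5)/5-.5,150+(Y+.5)/5-.5)
B=lambda X,Y:(280+(X+.5)/4.4-.5,140+(Y+.5)/4.4-.5)
p=lambda c,q,z:ray("top" if c is A else "scene",*c(*q),z)
print("screws",[p(A,q,.022)[:2].round(4).tolist() for q in((498,120),(512,207),(623,100),(637,187))])
print("screwsB",[p(B,q,.022)[:2].round(4).tolist() for q in((219,413),(152,513))])
print("base",[p(A,q,.02)[:2].round(4).tolist() for q in((672,85),(690,197),(375,245),(358,108))])
print("baseB",[p(B,q,.02)[:2].round(4).tolist() for q in((140,566),(36,508))])
print("mod tab",p(A,(79,303),.058).round(4),p(B,(312,48),.058).round(4))
print("modtop",[p(A,q,.056)[:2].round(4).tolist() for q in((52,268),(72,262),(105,345),(92,348))])
print("modB",[p(B,q,.056)[:2].round(4).tolist() for q in((272,40),(350,46),(348,56),(271,50))],[p(B,q,0)[:2].round(4).tolist() for q in((268,110),(345,122))])
print("board top",[p(A,q,.1)[:2].round(4).tolist() for q in((369,88),(396,254))],[p(B,q,.1)[:2].round(4).tolist() for q in((175,192),(316,250))])
print("key",[p(A,q,.084)[:2].round(4).tolist() for q in((435,192),(457,128))])
print("keyB",[p(B,q,.084)[:2].round(4).tolist() for q in((192,268),(232,300))])
print("pad",p(A,(563,150),.045).round(4),"fix",p(A,(620,140),.045).round(4))
im=optics.snapshot("top")[:,:,::-1]; h=cv2.cvtColor(im.copy(),cv2.COLOR_BGR2HSV)
m=cv2.inRange(h,(100,120,40),(125,255,255));m[:, :290]=0;m[:,375:]=0;m[:150]=0;m[215:]=0
pts=cv2.findNonZero(m);print("blue",cv2.minAreaRect(pts))
b=cv2.boxPoints(cv2.minAreaRect(pts));c=[ray("top",*q,.02)[:2].round(4).tolist() for q in b];print(c)
E
```

```text
screws [[0.5472, -0.035], [0.4947, -0.0417], [0.5569, -0.1099], [0.5044, -0.1163]]
screwsB [[0.5483, -0.035], [0.5574, -0.1092]]
base [[0.5654, -0.1396], [0.4977, -0.1477], [0.4747, 0.0404], [0.5573, 0.0484]]
baseB [[0.5711, -0.1377], [0.5047, -0.1434]]
mod tab [0.4423 0.2103 0.058 ] [0.4451 0.2086 0.058 ]
modtop [[0.4633, 0.226], [0.4664, 0.2144], [0.4177, 0.196], [0.4162, 0.2035]]
modB [[0.4192, 0.2013], [0.4625, 0.2264], [0.4665, 0.218], [0.424, 0.1933]] [[0.4236, 0.1948], [0.4707, 0.216]]
board top [[0.5553, 0.0379], [0.4608, 0.0253]] [[0.4709, 0.0274], [0.5577, 0.0394]]
key [[0.4971, 0.0027], [0.5334, -0.0108]]
keyB [[0.5035, -0.0006], [0.5343, -0.0057]]
pad [ 0.5246 -0.0722  0.045 ] fix [ 0.5295 -0.1058  0.045 ]
blue ((329.0732116699219, 182.1953887939453), (22.75972557067871, 62.88475799560547), 81.34745788574219)
[[0.5438, 0.0485], [0.5666, -0.138], [0.4986, -0.1456], [0.476, 0.04]]
```

Seat is at about (0.526,-0.0835) with yaw 0.128, and the key axis at about (0.516,-0.004). The module is at about (0.4425,0.2095), yaw 0.45. The views agree within about 3 mm. I'll swing round on an arc, with tool y radial.

{"api": "servo_tool", "payload": {"steps": [0,0,-0.08,48,-8,0,1,0,0,-0.08,48,-8,0,1,0,0,-0.08,48,-8,0,1,0,0,-0.08,48,-8,0,1,0,0,-0.08,48,-8,0,1]}}

```text
time_s: 0.65
tcp_pos: [0.4414, -0.4307, 0.231]
tcp_rot: [[0.684, 0.729, 0.0], [0.729, -0.684, 0.0], [0.0, -0.0, -1.0]]
force: [1.4, 0.5, -0.1]
finger_gap: 0.0858
grip_force: 0.0
```

{"api": "servo_tool", "payload": {"steps": [0,0,-0.08,47,-8,0,1,0,0,-0.08,47,-8,0,1,0,0,-0.08,47,-8,0,1,0,0,-0.08,47,-8,0,1,0,0,-0.08,47,-8,0,1]}}

```text
time_s: 1.15
tcp_pos: [0.539, -0.2149, 0.231]
tcp_rot: [[0.346, 0.938, 0.0], [0.938, -0.346, 0.0], [0.0, -0.0, -1.0]]
force: [1.0, -0.2, -0.3]
finger_gap: 0.0856
grip_force: 0.0
```

{"api": "servo_tool", "payload": {"steps": [0,0,-0.08,44,-8,0,1,0,0,-0.08,44,-8,0,1,0,0,-0.08,44,-8,0,1,0,0,-0.08,44,-8,0,1,0,0,-0.08,44,-8,0,1]}}

```text
time_s: 1.65
tcp_pos: [0.5421, 0.0071, 0.2311]
tcp_rot: [[-0.046, 0.999, 0.0], [0.999, 0.046, 0.0], [0.0, 0.0, -1.0]]
force: [0.9, 0.5, -0.3]
finger_gap: 0.0852
grip_force: 0.0
```

{"api": "servo_tool", "payload": {"steps": [0,0,-0.07,42,-9,15,1,0,0,-0.07,42,-9,15,1,0,0,-0.07,42,-9,20,1,0,0,-0.07,40,-9,20,1,0,0,-0.06,30,-8,30,1]}}

```text
time_s: 2.15
tcp_pos: [0.4652, 0.1928, 0.1317]
tcp_rot: [[-0.378, 0.926, 0.003], [0.926, 0.378, 0.002], [0.001, 0.004, -1.0]]
force: [0.8, -0.6, 0.7]
finger_gap: 0.0852
grip_force: 0.0
```

{"api": "servo_tool", "payload": {"steps": [0,0,0,0,0,0,1,0,0,0,0,0,0,1]}}

```text
time_s: 2.35
tcp_pos: [0.4647, 0.1897, 0.1306]
tcp_rot: [[-0.375, 0.927, -0.002], [0.927, 0.375, -0.001], [-0.0, -0.002, -1.0]]
force: [0.7, -0.6, 0.7]
finger_gap: 0.0853
grip_force: 0.0
```

```bash
python3 - <<'E'
from h import *
im=optics.snapshot("scene")[:,:,::-1][110:220,280:420]
cv2.imwrite("pics/c.png",cv2.resize(im,None,fx=5,fy=5,interpolation=cv2.INTER_CUBIC))
s=monitor.sense();R=s["tcp_rot"];p=s["tcp_pos"];print(p,np.arctan2(R[1][1],R[0][1]),np.array(R).T@(np.array([.4425,.2095,.018])-p)*1000)
E
```

```text
[0.4660123  0.18901808 0.13139567] 0.38212740785575167 [ 27.84370601 -14.19997477 113.37549562]
```

View pics/c.png

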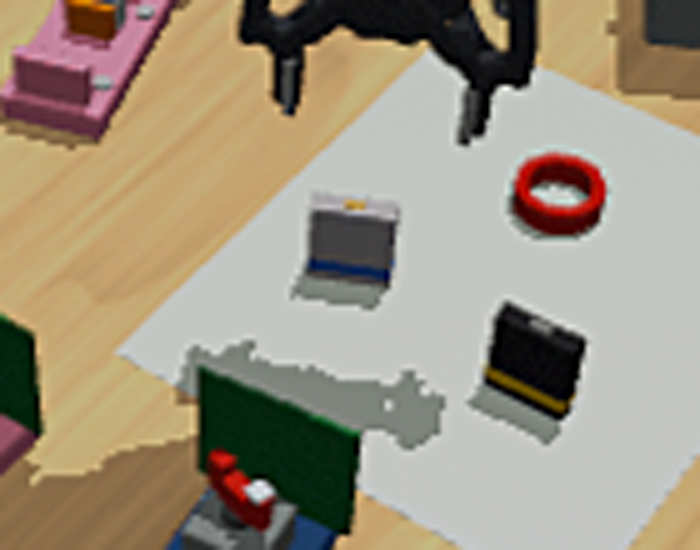

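The picture shows the open fingers at c(290,105) and (470,135), behind the module (c(352,205)). Spare and tape are clear. Next: shift over and descend.

{"api": "servo_tool", "payload": {"steps": [0,0,-0.04,14,-7,0,1,0,0,-0.035,13,-6,10,1,0,0,0,0,0,30,1,0,0,0,0,0,40,1,0,0,0,0,0,33,1]}}

```text
time_s: 2.9
tcp_pos: [0.442, 0.2097, 0.017]
tcp_rot: [[-0.444, 0.896, 0.0], [0.896, 0.444, 0.0], [0.0, 0.0, -1.0]]
force: [0.2, -0.5, -0.8]
finger_gap: 0.0855
grip_force: 0.0
```

{"api": "servo_tool", "payload": {"steps": [0,0,0,0,0,0,1,0,0,0,0,0,0,0.2,0,0,0,0,0,0,-0.5,0,0,0,0,0,0,-0.5,0,0,0,0,0,0,-0.5]}}

```text
time_s: 3.4
tcp_pos: [0.4445, 0.2103, 0.0204]
tcp_rot: [[-0.442, 0.897, 0.004], [0.897, 0.442, 0.001], [-0.0, 0.004, -1.0]]
force: [0.3, 0.4, 6.1]
finger_gap: 0.049
grip_force: 62.6
```

```bash
python3 - <<'E'
from h import *
im=optics.snapshot("scene")[:,:,::-1][120:200,310:420]
im2=optics.snapshot("top")[:,:,::-1][180:240,210:290]
a=cv2.resize(im,(550,400),interpolation=cv2.INTER_CUBIC);b=cv2.resize(im2,(240,180),interpolation=cv2.INTER_CUBIC)
o=np.zeros((400,790,3),np.uint8);o[:,:550]=a;o[:180,550:]=b
cv2.imwrite("pics/d.png",o)
s=monitor.sense();print(s["tcp_pos"],s["tcp_rot"][:2],s["finger_gap"],s["grip_force"])
E
```

```text
[0.44449168 0.21032523 0.02036202] [[-0.44205853  0.89697826  0.00377664]
 [ 0.89698607  0.44205692  0.00129532]] 0.04907053146607461 62.60806202888489
```

View pics/d.png

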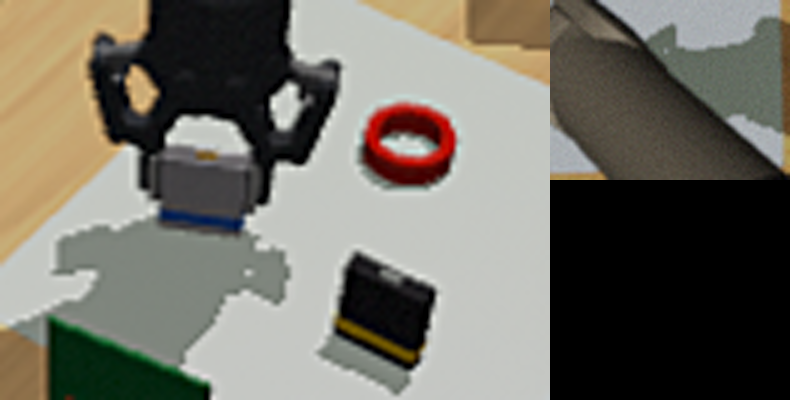

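Module is gripped by its ends, which are 49 mm apart at 62 N and level. Next: lift clear of the board and carry to the clamp.

{"api": "servo_tool", "payload": {"steps": [0,0,0,0,0,-15,-0.5,0,0,0,0,0,-30,-0.5,0,0,0,0,0,-40,-0.5,0,0,0,0,0,-40,-0.5,0,0,0.04,-20,0,-10,-0.5]}}

```text
time_s: 4.0
tcp_pos: [0.4533, 0.1957, 0.1592]
tcp_rot: [[-0.41, 0.912, 0.009], [0.912, 0.41, 0.005], [0.001, 0.01, -1.0]]
force: [0.7, 0.2, -1.0]
finger_gap: 0.0491
grip_force: 62.3
```

{"api": "servo_tool", "payload": {"steps": [0,0,0.05,-40,-1,0,-0.5,0,0,0.05,-40,-1,0,-0.5,0,0,0.05,-40,-1,0,-0.5,0,0,0.05,-40,-1,0,-0.5,0,0,0.05,-40,-1,0,-0.5]}}

```text
time_s: 4.5
tcp_pos: [0.5099, -0.0011, 0.1548]
tcp_rot: [[-0.166, 0.986, 0.002], [0.986, 0.166, -0.0], [-0.0, 0.002, -1.0]]
force: [0.6, 1.0, -2.0]
finger_gap: 0.0492
grip_force: 62.3
```

{"api": "servo_tool", "payload": {"steps": [0,0,0.04,-40,-1,0,-0.5,0,0,0,-30,0,0,-0.5,0,0,0,0,0,0,-0.5,0,0,0,0,0,0,-0.5]}}

```text
time_s: 4.9
tcp_pos: [0.5189, -0.0693, 0.1542]
tcp_rot: [[-0.126, 0.992, 0.001], [0.992, 0.126, 0.0], [0.0, 0.001, -1.0]]
force: [1.0, 1.0, -0.8]
finger_gap: 0.0491
grip_force: 62.2
```

```bash
cat > st.py <<'E'
from h import *
def st(T,yaw):
    s=monitor.sense();R=np.array(s["tcp_rot"]);p=np.array(s["tcp_pos"]);a=np.arctan2(R[1,1],R[0,1])
    print("t",s["time_s"],p.round(4),"yaw",round(a,3),"turn z",round(a-yaw,3),"shift",(R.T@(np.array(T)-p)*1000).round(1),"tilt",R[:2,2].round(4),"F",np.round(s["force"],1),"M",np.round(s["moment"],2),"gap",s["finger_gap"],s["grip_force"])
E
python3 -c "
from st import *
st((.526,-.0835,.039),.128)"
```

```text
t 4.9 [ 0.5189 -0.0693  0.1542] yaw 0.126 turn z -0.002 shift [-15.    5.2 115.2] tilt [0.001  0.0004] F [ 1.   1.  -0.8] M [0.03 0.03 0.02] gap 0.04911301737957562 62.246339321136475
```

{"api": "servo_tool", "payload": {"steps": [0,0,0,-16,5,10,-0.5,0,0,0,0,0,35,-0.5,0,0,0,0,0,28,-0.5,0,0,0,0,0,10,-0.5,0,0,0,0,0,0,-0.5]}}

```text
time_s: 5.4
tcp_pos: [0.5249, -0.0834, 0.0689]
tcp_rot: [[-0.129, 0.992, -0.003], [0.992, 0.129, 0.001], [0.001, -0.003, -1.0]]
force: [-0.2, 0.4, -1.7]
finger_gap: 0.0494
grip_force: 62.3
```

```bash
python3 - <<'E'
from st import *
st((.5261,-.0845,.039),.128)
im=optics.snapshot("scene")[:,:,::-1][180:270,280:370]
im2=optics.snapshot("top")[:,:,::-1][160:205,290:370]
o=np.zeros((560,795,3),np.uint8);o[:495,:495]=cv2.resize(im,(495,495),interpolation=cv2.INTER_CUBIC);o[:168,496:794]=cv2.resize(im2,(298,168),interpolation=cv2.INTER_CUBIC)
cv2.imwrite("pics/e.png",o)
E
```

```text
t 5.4 [ 0.5249 -0.0834  0.0689] yaw 0.13 turn z 0.002 shift [-1.3  1.2 29.9] tilt [-0.0031  0.0009] F [-0.2  0.4 -1.7] M [-0.   -0.04  0.02] gap 0.049412195179441565 62.33777403831482
```

View pics/e.png

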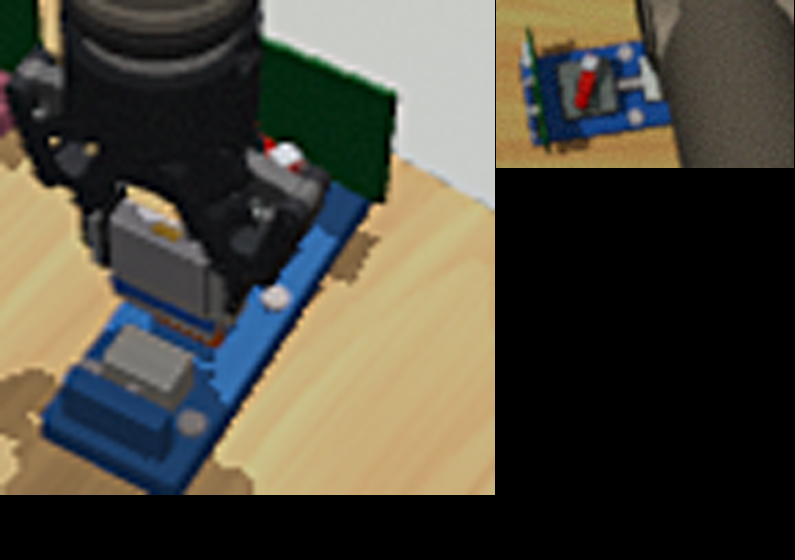

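```bash
python3 - <<'E'
from h import *
E=lambda X,Y:(280+(X+.5)/5.5-.5,180+(Y+.5)/5.5-.5)
o=np.array([.526,-.0835]);c,s=np.cos(.128),np.sin(.128)
def f(q,z):
    d=ray("scene",*E(*q),z)[:2]-o;return (np.array([c*d[0]+s*d[1],-s*d[0]+c*d[1]])*1000).round(1)
print("mod bottom front",f((113,283),.0495),f((212,332),.0495))
print("mod top front",f((113,210),.1055),f((207,252),.1055))
print("jaw face top",f((120,325),.045),f((193,360),.045),"jaw rear",f((103,355),.045),f((173,392),.045))
E
```

```text
mod bottom front [-27.5   0.1] [22.5 -0.8]
mod top front [-24.7  -0.7] [19.8 -0.1]
jaw face top [-15.3 -14.7] [ 21.  -14.6] jaw rear [-13.7 -31.4] [ 21.6 -32.5]
```

```bash
python3 - <<'E'
from st import *
s=monitor.sense();print(s["tcp_pos"])
im=optics.snapshot("scene")[:,:,::-1]
u0,v0,k=290,205,10
o=cv2.resize(im[v0:v0+60,u0:u0+60],None,fx=k,fy=k,interpolation=cv2.INTER_CUBIC)
c,sn=np.cos(.128),np.sin(.128)
def W(x,y,z):return [.526+(c*x-sn*y)/1e3,-.0835+(sn*x+c*y)/1e3,z/1e3]
def L(P,col):
    q=((proj("scene",[W(*p) for p in P])-[u0,v0]+.5)*k-.5).astype(int);cv2.polylines(o,[q.reshape(-1,1,2)],False,col,1)
zb=s["tcp_pos"][2]*1e3-19.5; yc=.2;xc=-1.1
L([(xc-25,yc-7,zb),(xc+25,yc-7,zb),(xc+25,yc-7,zb+56),(xc-25,yc-7,zb+56),(xc-25,yc-7,zb)],(0,255,255))
L([(-17,-12,45),(17,-12,45),(17,-12,20)],(0,255,0))
L([(-35,-60,20),(35,-60,20),(35,130,20)],(255,0,255))
L([(-17,9,45),(17,9,45),(17,9,20)],(0,128,255))
cv2.imwrite("pics/f.png",o)
E
```

```text
[ 0.52695289 -0.08375828  0.07118331]
```

View pics/f.png

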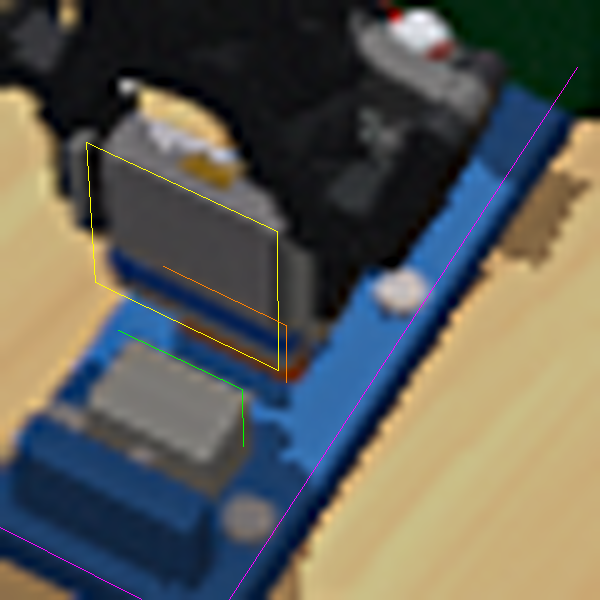

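Against the predicted lines, the module sits about 4 mm too far toward the key, and about 3 mm short in x, relative to the jaws. The jaw edge is at f(125,345)-(250,405) and the module foot at f(115,275)-(290,355). I'll shift by that much and go down gently.

{"api": "servo_tool", "payload": {"steps": [0,0,0,-4.5,3,0,-0.5,0,0,0,0,0,4,-0.5,0,0,0,0,0,4,-0.5,0,0,0,0,0,4,-0.5,0,0,0,0,0,0,-0.5]}}

```text
time_s: 6.05
tcp_pos: [0.5287, -0.0883, 0.0576]
tcp_rot: [[-0.128, 0.992, -0.002], [0.992, 0.128, 0.0], [0.0, -0.002, -1.0]]
force: [-0.6, -0.3, -1.1]
finger_gap: 0.0491
grip_force: 63.0
```

```bash
python3 - <<'E'
from st import *
for i in range(4):
    st((.5261,-.0845,.039),.128); optics.snapshot("scene")
E
```

```text
t 6.05 [ 0.5287 -0.0883  0.0576] yaw 0.128 turn z 0.0 shift [ 4.1 -2.1 18.6] tilt [-0.0015  0.    ] F [-0.6 -0.3 -1.1] M [-0.01  0.04 -0.08] gap 0.04910862120962304 63.02883982658386
t 6.1 [ 0.5288 -0.0883  0.0577] yaw 0.128 turn z 0.0 shift [ 4.1 -2.2 18.7] tilt [-0.0013  0.0001] F [-0.3  0.  -0.1] M [0.02 0.04 0.01] gap 0.04913490239976901 63.0286431312561
t 6.15 [ 0.529  -0.0883  0.0579] yaw 0.128 turn z 0.0 shift [ 4.1 -2.4 18.9] tilt [-0.001 -0.   ] F [-1.   0.2 -2.5] M [-0.02 -0.02  0.01] gap 0.04907427618580884 63.02848935127258
t 6.2 [ 0.5292 -0.0883  0.058 ] yaw 0.128 turn z 0.0 shift [ 4.2 -2.6 19. ] tilt [-0.0006 -0.    ] F [ 0.4 -0.3 -1.4] M [-0.03 -0.04  0.06] gap 0.04927643195069169 63.02785277366638
```

Free of contact, already about 6 mm below the jaw tops. Going on down.

{"api": "servo_tool", "payload": {"steps": [0,0,0,0,0,5,-0.5,0,0,0,0,0,5,-0.5,0,0,0,0,0,4,-0.5,0,0,0,0,0,2,-0.5,0,0,0,0,0,0,-0.5]}}

```text
time_s: 6.75
tcp_pos: [0.5291, -0.0883, 0.0418]
tcp_rot: [[-0.128, 0.992, -0.001], [0.992, 0.128, 0.0], [0.0, -0.001, -1.0]]
force: [0.9, 0.4, -1.5]
finger_gap: 0.0494
grip_force: 63.0
```

{"api": "servo_tool", "payload": {"steps": [0,0,0,0,0,1,-0.5,0,0,0,0,0,1,-0.5,0,0,0,0,0,0,-0.5]}}

```text
time_s: 7.05
tcp_pos: [0.5297, -0.0883, 0.0404]
tcp_rot: [[-0.128, 0.992, 0.0], [0.992, 0.128, -0.0], [-0.0, 0.0, -1.0]]
force: [-0.6, -0.4, -0.5]
finger_gap: 0.049
grip_force: 63.0
```

{"api": "servo_tool", "payload": {"steps": [0,0,0,0,0,1,-0.5,0,0,0,0,0,1,-0.5,0,0,0,0,0,0,-0.5]}}

```text
time_s: 7.35
tcp_pos: [0.5297, -0.0884, 0.0403]
tcp_rot: [[-0.127, 0.992, -0.0], [0.992, 0.127, -0.001], [-0.001, -0.0, -1.0]]
force: [-5.2, 0.0, 14.1]
finger_gap: 0.0492
grip_force: 64.8
```

{"api": "servo_tool", "payload": {"steps": [0,0,0,0,0,1,-0.5,0,0,0,0,0,0,-0.5]}}

```text
time_s: 7.55
tcp_pos: [0.5297, -0.0883, 0.0403]
tcp_rot: [[-0.127, 0.992, -0.0], [0.992, 0.127, -0.002], [-0.002, -0.001, -1.0]]
force: [-8.1, 0.9, 22.2]
finger_gap: 0.049
grip_force: 65.7
```

Seated: the TCP is 19.9 mm above its bench-contact height, with the force rising. Relieve the force and let go.

{"api": "servo_tool", "payload": {"steps": [0,0,0,0,0,-2,-0.5,0,0,0,0,0,0,-0.5,0,0,0,0,0,0,0.45,0,0,0,0,0,0,0.45,0,0,0,0,0,0,0.45]}}

```text
time_s: 8.05
tcp_pos: [0.5293, -0.0883, 0.0389]
tcp_rot: [[-0.128, 0.992, -0.001], [0.992, 0.128, 0.0], [0.0, -0.0, -1.0]]
force: [-0.1, -0.7, -0.3]
finger_gap: 0.0617
grip_force: 0.0
```

{"api": "servo_tool", "payload": {"steps": [0,0,0,0,0,-10,0.45,0,0,0,0,0,-25,0.45,0,0,0,0,0,-35,0.45,0,0,0,0,0,-40,0.45,0,0,0,0,0,-20,0.45]}}

```text
time_s: 8.55
tcp_pos: [0.5314, -0.0882, 0.1734]
tcp_rot: [[-0.128, 0.992, 0.006], [0.992, 0.128, -0.001], [-0.002, 0.005, -1.0]]
force: [0.8, 0.5, -0.4]
finger_gap: 0.0615
grip_force: 0.0
```

Module released. Next, go over the key axis with narrowed fingers and turn to straddle the bar (bar yaw about -0.28, so tool y about 1.29).

{"api": "servo_tool", "payload": {"steps": [0,0,0,42,-2,0,-0.45,0,0,0,42,-2,0,-0.45,0,0,-0.145,0,0,0,-0.45,0,0,-0.145,0,0,0,-0.45,0,0,-0.145,0,0,0,-0.45]}}

```text
time_s: 9.05
tcp_pos: [0.5148, -0.0049, 0.17]
tcp_rot: [[-0.54, 0.842, 0.001], [0.842, 0.54, -0.0], [-0.001, 0.0, -1.0]]
force: [0.3, -0.9, -0.6]
finger_gap: 0.0235
grip_force: 0.0
```

{"api": "servo_tool", "payload": {"steps": [0,0,-0.145,0,0,0,-0.45,0,0,-0.145,0,0,0,-0.45,0,0,-0.145,0,0,0,-0.45,0,0,-0.145,0,0,0,-0.45,0,0,-0.145,0,0,0,-0.45]}}

```text
time_s: 9.55
tcp_pos: [0.5148, -0.0055, 0.1698]
tcp_rot: [[-0.962, 0.273, 0.0], [0.273, 0.962, -0.0], [-0.001, -0.0, -1.0]]
force: [-0.4, 0.2, 0.3]
finger_gap: 0.0235
grip_force: 0.0
```

{"api": "servo_tool", "payload": {"steps": [0,0,0,0,0,30,-0.45,0,0,0,0,0,20,-0.45,0,0,0,0,0,0,-0.45,0,0,0,0,0,0,-0.45]}}

```text
time_s: 9.95
tcp_pos: [0.515, -0.0054, 0.1199]
tcp_rot: [[-0.96, 0.279, 0.0], [0.279, 0.96, 0.0], [-0.0, 0.0, -1.0]]
force: [0.0, -0.1, 1.1]
finger_gap: 0.0232
grip_force: 0.0
```

```bash
python3 - <<'E'
from st import *
for i in range(2):
    st((.517,-.005,.057),1.29)
    im=optics.snapshot("scene")[:,:,::-1][165:270,280:370]
im2=optics.snapshot("top")[:,:,::-1][160:205,290:370]
o=np.zeros((578,796,3),np.uint8);o[:,:495]=cv2.resize(im,(495,578),interpolation=cv2.INTER_CUBIC);o[:168,496:794]=cv2.resize(im2,(298,168),interpolation=cv2.INTER_CUBIC)
cv2.imwrite("pics/g.png",o)
E
```

```text
t 9.95 [ 0.515  -0.0054  0.1199] yaw 1.288 turn z -0.002 shift [-1.8  0.9 62.9] tilt [0.0002 0.    ] F [ 0.  -0.1  1.1] M [ 0.03 -0.01 -0.02] gap 0.0231661787031004 0.0
t 10.0 [ 0.5156 -0.0053  0.1204] yaw 1.288 turn z -0.002 shift [-1.1  0.7 63.4] tilt [ 0.0017 -0.0001] F [ 0.3 -0.3  0.6] M [-0.01  0.01  0.04] gap 0.023574027191142894 0.0
```

View pics/g.png

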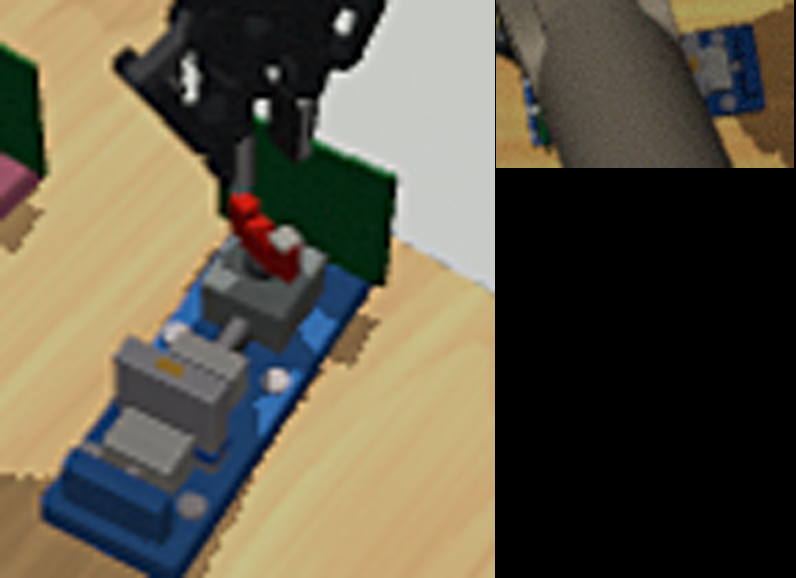

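The picture shows the module upright between the jaws (g(170,400)). The fingertips are at g(243,195) and (300,155), above the red bar g(240,200)-(292,265). Checking fingertip midpoint against the key in the same view.

```bash
python3 - <<'E'
from h import *
G=lambda q:(280+(q[0]+.5)/5.5-.5,165+(q[1]+.5)/5.505-.5)
o=ray("scene",*G((243,195)),.122);p=ray("scene",*G((302,157)),.122);print(o,p,(o+p)/2)
im=optics.snapshot("scene");h=cv2.cvtColor(im,cv2.COLOR_RGB2HSV)
m=cv2.inRange(h,(0,150,90),(6,255,255))|cv2.inRange(h,(174,150,90),(180,255,255));m[:195]=0;m[230:]=0;m[:,:315]=0;m[:,345:]=0
pt=cv2.findNonZero(m).reshape(-1,2);print(len(pt),cv2.boxPoints(cv2.minAreaRect(pt)).round(1).tolist(),pt.mean(0))
for z in(.084,.073): print(z,ray("scene",*pt.mean(0),z))
for q in((234,200),(298,262)):print(ray("scene",*G(q),.079))
# predicted pixel of key axis points
print((proj("scene",[[.5155,-.0041,.073],[.5155,-.0054,.12]])-[280,165])*5.5)
E
```

```text
[ 0.52168598 -0.02386154  0.122     ] [0.52943998 0.00799888 0.122     ] [ 0.52556298 -0.00793133  0.122     ]
36 [[320.79998779296875, 200.6999969482422], [324.5, 198.5], [330.1000061035156, 207.8000030517578], [326.3999938964844, 210.0]] [325.38888889 203.80555556]
0.084 [ 0.51372524 -0.0057637   0.084     ]
0.073 [0.50864043 0.0014537  0.073     ]
[4.99707357e-01 6.41362160e-05 7.90000000e-02]
[ 0.54257625 -0.01122844  0.079     ]
[[254.75630935 228.48665692]
 [254.64716065 161.9476337 ]]
```

{"api": "servo_tool", "payload": {"steps": [0,0,0,-2,-1,15,-0.45,0,0,0,0,0,18,-0.45,0,0,0,0,0,10,-0.45,0,0,0,0,0,10,-0.45,0,0,0,0,0,9,-0.45]}}

```text
time_s: 10.65
tcp_pos: [0.5165, -0.0069, 0.0566]
tcp_rot: [[-0.96, 0.279, -0.0], [0.279, 0.96, 0.0], [0.0, 0.0, -1.0]]
force: [-2.4, 0.7, 20.3]
finger_gap: 0.0235
grip_force: 11.0
```

{"api": "servo_tool", "payload": {"steps": [0,0,0,0,0,0,-0.45,0,0,0,0,0,0,-0.6,0,0,0,0,0,0,-0.8,0,0,0,0,0,0,-1,0,0,0,0,0,0,-1]}}

```text
time_s: 11.15
tcp_pos: [0.5175, -0.0037, 0.0583]
tcp_rot: [[-0.961, 0.277, 0.003], [0.277, 0.961, 0.004], [-0.002, 0.004, -1.0]]
force: [-0.7, 6.6, 2.7]
finger_gap: 0.0087
grip_force: 72.1
```

```bash
cat > mz.py <<'E'
from st import *
def mz(n=6):
    L=[]
    for i in range(n):
        s=monitor.sense();R=np.array(s["tcp_rot"]);L.append([*s["tcp_pos"],np.arctan2(R[1,1],R[0,1]),*s["force"],*s["moment"],s["joint_pos"][6],s["tau"][6]]);optics.camera_model("top");optics.snapshot("top")
    L=np.array(L);m=L.mean(0);print("t",s["time_s"],"p",m[:3].round(4),"yaw",m[3].round(3),"F",m[4:7].round(1),"M",m[7:10].round(3),"sdMz",L[:,9].std().round(3),"j7",m[10].round(3),"tau7",m[11].round(3),"gap",round(s["finger_gap"],4),"grip",round(s["grip_force"],1))
E
python3 -c "from mz import *;mz()"
```

```text
t 11.4 p [ 0.5175 -0.0037  0.0583] yaw 1.29 F [-0.7  6.4  2.7] M [ 1.264  0.049 -0.022] sdMz 0.036 j7 0.914 tau7 0.01 gap 0.0086 grip 72.1
```

One finger rubbed the bar on the way down, but the bar is now gripped. Relieve the 3 mm offset and try a first turn.

{"api": "servo_tool", "payload": {"steps": [0,0,0,0,3,0,-1,0,0,0.06,0,0,0,-1,0,0,0.08,0,0,0,-1,0,0,0.06,0,0,0,-1]}}

```text
time_s: 11.85
tcp_pos: [0.5176, -0.0035, 0.0583]
tcp_rot: [[-0.885, 0.466, 0.001], [0.466, 0.885, -0.0], [-0.001, 0.0, -1.0]]
force: [-2.0, 2.1, 5.5]
finger_gap: 0.0089
grip_force: 72.6
```

```bash
python3 -c "from mz import *;mz(4)"
```

```text
t 12.0 p [ 0.5176 -0.0035  0.0583] yaw 1.087 F [-2.3  1.8  5.7] M [ 0.457  0.393 -0.052] sdMz 0.174 j7 0.729 tau7 0.028 gap 0.0083 grip 72.7
```

```bash
sed -i 's/    L=np.array(L);m/    L=np.array(L);print("Mz",L[:,9].round(3),"t7",L[:,11].round(3),"yaw",L[:,3].round(4));m/' mz.py
```

{"api": "servo_tool", "payload": {"steps": [0,0,0.1,0,0,0,-1,0,0,0.1,0,0,0,-1,0,0,0.1,0,0,0,-1]}}

```text
time_s: 12.35
tcp_pos: [0.5177, -0.0033, 0.0583]
tcp_rot: [[-0.707, 0.707, 0.001], [0.707, 0.707, 0.0], [-0.001, 0.001, -1.0]]
force: [-1.7, 2.3, 5.7]
finger_gap: 0.0087
grip_force: 72.5
```

```bash
python3 -c "from mz import *;mz(4)"
```

```text
Mz [ 0.254 -0.117 -0.168 -0.143] t7 [ 0.55  -0.176 -0.181  0.091] yaw [0.7852 0.7825 0.788  0.7894]
t 12.5 p [ 0.5177 -0.0033  0.0583] yaw 0.786 F [-1.9  2.4  5.9] M [ 0.48   0.383 -0.043] sdMz 0.172 j7 0.464 tau7 0.071 gap 0.0087 grip 72.8
```

While turning, Mz is about +0.2 (drag). It only reads true during motion, so I'll read it at the end of slow rows.

{"api": "servo_tool", "payload": {"steps": [0,0,0.1,0,0,0,-1,0,0,0.06,0,0,0,-1,0,0,0.03,0,0,0,-1,0,0,0.03,0,0,0,-1]}}

```text
time_s: 12.95
tcp_pos: [0.5178, -0.0032, 0.0583]
tcp_rot: [[-0.54, 0.842, 0.001], [0.842, 0.54, 0.0], [-0.0, 0.001, -1.0]]
force: [-1.7, 2.5, 6.3]
finger_gap: 0.0088
grip_force: 72.7
```

```bash
python3 -c "from mz import *;mz(1)"
```

```text
Mz [0.245] t7 [0.043] yaw [0.57]
t 12.95 p [ 0.5178 -0.0032  0.0583] yaw 0.57 F [-1.7  2.5  6.3] M [0.559 0.422 0.245] sdMz 0.0 j7 0.271 tau7 0.043 gap 0.0088 grip 72.7
```

{"api": "servo_tool", "payload": {"steps": [0,0,0.03,0,0,0,-1,0,0,0.03,0,0,0,-1,0,0,0.03,0,0,0,-1]}}

```text
time_s: 13.3
tcp_pos: [0.5179, -0.0032, 0.0583]
tcp_rot: [[-0.462, 0.887, 0.001], [0.887, 0.462, 0.0], [-0.0, 0.001, -1.0]]
force: [-1.3, 2.3, 5.2]
finger_gap: 0.0085
grip_force: 72.7
```

```bash
python3 -c "from mz import *;mz(1)"
```

```text
Mz [0.179] t7 [0.047] yaw [0.48]
t 13.3 p [ 0.5179 -0.0032  0.0583] yaw 0.48 F [-1.3  2.3  5.2] M [0.537 0.303 0.179] sdMz 0.0 j7 0.191 tau7 0.047 gap 0.0085 grip 72.7
```

{"api": "servo_tool", "payload": {"steps": [0,0,0.03,0,0,0,-1,0,0,0.03,0,0,0,-1,0,0,0.03,0,0,0,-1]}}

```text
time_s: 13.65
tcp_pos: [0.5179, -0.0032, 0.0583]
tcp_rot: [[-0.38, 0.925, 0.001], [0.925, 0.38, 0.0], [-0.0, 0.001, -1.0]]
force: [-1.1, 2.1, 5.5]
finger_gap: 0.0086
grip_force: 72.7
```

```bash
python3 -c "from mz import *;mz(1)"
```

```text
Mz [0.15] t7 [0.047] yaw [0.39]
t 13.65 p [ 0.5179 -0.0032  0.0583] yaw 0.39 F [-1.1  2.1  5.5] M [0.506 0.28  0.15 ] sdMz 0.0 j7 0.111 tau7 0.047 gap 0.0086 grip 72.7
```

θ ≈ 1.70 − yaw = 1.31. Nothing could pass 30 N before θ = 1.8, so I'll go on to about 1.6 with readings.

{"api": "servo_tool", "payload": {"steps": [0,0,0.03,0,0,0,-1,0,0,0.03,0,0,0,-1,0,0,0.03,0,0,0,-1]}}

```text
time_s: 14.0
tcp_pos: [0.518, -0.0032, 0.0582]
tcp_rot: [[-0.296, 0.955, 0.001], [0.955, 0.296, 0.0], [-0.0, 0.001, -1.0]]
force: [-1.0, 3.1, 7.0]
finger_gap: 0.0086
grip_force: 72.6
```

```bash
python3 -c "from mz import *;mz(1)"|head -1
```

```text
Mz [0.164] t7 [0.047] yaw [0.3001]
```

{"api": "servo_tool", "payload": {"steps": [0,0,0.03,0,0,0,-1,0,0,0.03,0,0,0,-1,0,0,0.03,0,0,0,-1]}}

```text
time_s: 14.35
tcp_pos: [0.518, -0.0032, 0.0583]
tcp_rot: [[-0.209, 0.978, 0.002], [0.978, 0.209, 0.0], [0.0, 0.002, -1.0]]
force: [-1.3, 2.4, 6.1]
finger_gap: 0.0088
grip_force: 72.6
```

```bash
python3 -c "from mz import *;mz(1)"|head -1
```

```text
Mz [0.171] t7 [0.048] yaw [0.2101]
```

{"api": "servo_tool", "payload": {"steps": [0,0,0.03,0,0,0,-1,0,0,0.03,0,0,0,-1,0,0,0.03,0,0,0,-1]}}

```text
time_s: 14.7
tcp_pos: [0.5181, -0.0031, 0.0583]
tcp_rot: [[-0.12, 0.993, 0.002], [0.993, 0.12, 0.0], [0.0, 0.002, -1.0]]
force: [-0.9, 3.8, 4.2]
finger_gap: 0.0087
grip_force: 72.6
```

```bash
python3 -c "from mz import *;mz(1)"
```

```text
Mz [0.161] t7 [0.048] yaw [0.1202]
t 14.7 p [ 0.5181 -0.0031  0.0583] yaw 0.12 F [-0.9  3.8  4.2] M [0.564 0.25  0.161] sdMz 0.0 j7 -0.13 tau7 0.048 gap 0.0087 grip 72.6
```

{"api": "servo_tool", "payload": {"steps": [0,0,0.03,0,0,0,-1,0,0,0.03,0,0,0,-1,0,0,0.03,0,0,0,-1]}}

```text
time_s: 15.05
tcp_pos: [0.5182, -0.0031, 0.0583]
tcp_rot: [[-0.03, 1.0, 0.002], [1.0, 0.03, 0.0], [0.0, 0.002, -1.0]]
force: [-0.4, 2.9, 5.1]
finger_gap: 0.0087
grip_force: 72.5
```

```bash
python3 -c "from mz import *;mz(1)"|head -1
```

```text
Mz [0.173] t7 [0.045] yaw [0.0301]
```

{"api": "servo_tool", "payload": {"steps": [0,0,0.03,0,0,0,-1,0,0,0.03,0,0,0,-1,0,0,0.03,0,0,0,-1]}}

```text
time_s: 15.4
tcp_pos: [0.5182, -0.0031, 0.0583]
tcp_rot: [[0.06, 0.998, 0.002], [0.998, -0.06, 0.001], [0.001, 0.002, -1.0]]
force: [-1.1, 3.8, 5.2]
finger_gap: 0.0083
grip_force: 72.6
```

```bash
python3 -c "from mz import *;mz(1)"
```

```text
Mz [0.179] t7 [0.022] yaw [-0.0596]
t 15.4 p [ 0.5182 -0.0031  0.0583] yaw -0.06 F [-1.1  3.8  5.2] M [0.573 0.212 0.179] sdMz 0.0 j7 -0.29 tau7 0.022 gap 0.0083 grip 72.6
```

Joint-7 torque has begun to change (0.048→0.022), so contact is probably starting near yaw 0.03.

{"api": "servo_tool", "payload": {"steps": [0,0,0.03,0,0,0,-1,0,0,0.03,0,0,0,-1,0,0,0.03,0,0,0,-1]}}

```text
time_s: 15.75
tcp_pos: [0.5183, -0.0031, 0.0583]
tcp_rot: [[0.149, 0.989, 0.002], [0.989, -0.149, 0.001], [0.001, 0.002, -1.0]]
force: [0.4, 3.3, 5.3]
finger_gap: 0.0088
grip_force: 72.5
```

```bash
python3 -c "from mz import *;mz(1)"
```

```text
Mz [0.266] t7 [-0.002] yaw [-0.1496]
t 15.75 p [ 0.5183 -0.0031  0.0583] yaw -0.15 F [0.4 3.3 5.3] M [0.572 0.128 0.266] sdMz 0.0 j7 -0.371 tau7 -0.002 gap 0.0088 grip 72.5
```

tau7 has changed by 0.050, so about 10 N, consistent with 60 N/rad. Two smaller steps more.

{"api": "servo_tool", "payload": {"steps": [0,0,0.03,0,0,0,-1,0,0,0.03,0,0,0,-1]}}

```text
time_s: 16.0
tcp_pos: [0.5183, -0.0031, 0.0582]
tcp_rot: [[0.208, 0.978, 0.002], [0.978, -0.208, 0.0], [0.001, 0.002, -1.0]]
force: [0.2, 3.3, 5.2]
finger_gap: 0.0085
grip_force: 72.5
```

```bash
python3 -c "from mz import *;mz(1)"|head -1
```

```text
Mz [0.275] t7 [-0.016] yaw [-0.2094]
```

{"api": "servo_tool", "payload": {"steps": [0,0,0.03,0,0,0,-1,0,0,0.03,0,0,0,-1]}}

```text
time_s: 16.25
tcp_pos: [0.5184, -0.0032, 0.0583]
tcp_rot: [[0.266, 0.964, 0.002], [0.964, -0.266, 0.0], [0.001, 0.002, -1.0]]
force: [-1.3, 3.0, 5.3]
finger_gap: 0.0085
grip_force: 72.6
```

```bash
python3 -c "from mz import *;mz(1)"
```

```text
Mz [0.211] t7 [-0.033] yaw [-0.2694]
t 16.25 p [ 0.5184 -0.0032  0.0583] yaw -0.269 F [-1.3  3.   5.3] M [0.649 0.113 0.211] sdMz 0.0 j7 -0.478 tau7 -0.033 gap 0.0085 grip 72.6
```

About 17 N by both measures. One last small step, then let go and retreat.

{"api": "servo_tool", "payload": {"steps": [0,0,0.03,0,0,0,-1,0,0,0.01,0,0,0,-1]}}

```text
time_s: 16.5
tcp_pos: [0.5184, -0.0032, 0.0583]
tcp_rot: [[0.304, 0.953, 0.002], [0.953, -0.304, 0.0], [0.001, 0.002, -1.0]]
force: [0.0, 2.6, 5.4]
finger_gap: 0.0088
grip_force: 72.5
```

```bash
python3 -c "from mz import *;mz(5)"
```

```text
Mz [0.322 0.141 0.156 0.132 0.214] t7 [-0.255 -0.247 -0.197 -0.173 -0.172] yaw [-0.3088 -0.309  -0.3085 -0.3085 -0.3086]
t 16.7 p [ 0.5184 -0.0032  0.0583] yaw -0.309 F [-0.4  2.9  5.3] M [0.568 0.124 0.193] sdMz 0.071 j7 -0.513 tau7 -0.209 gap 0.0088 grip 72.5
```

{"api": "servo_tool", "payload": {"steps": [0,0,0,0,0,0,-0.7,0,0,0,0,0,0,-0.45,0,0,0,0,0,0,-0.45,0,0,0,0,0,-3,-0.45,0,0,0,0,0,-10,-0.45]}}

```text
time_s: 17.25
tcp_pos: [0.5159, -0.0047, 0.0695]
tcp_rot: [[0.307, 0.952, -0.003], [0.952, -0.307, -0.0], [-0.001, -0.003, -1.0]]
force: [0.1, 0.2, -1.3]
finger_gap: 0.0237
grip_force: 0.0
```

{"api": "servo_tool", "payload": {"steps": [0,0,0,0,0,-25,-0.45,0,0,0,0,0,-40,-0.45,0,0,0,0,0,-40,-0.45,0,0,0,0,0,-20,-0.45,0,0,0,0,0,0,-0.45]}}

```text
time_s: 17.75
tcp_pos: [0.5198, -0.0041, 0.1995]
tcp_rot: [[0.307, 0.952, 0.008], [0.952, -0.307, -0.0], [0.002, 0.008, -1.0]]
force: [0.8, 0.1, -0.0]
finger_gap: 0.0236
grip_force: 0.0
```

```bash
python3 - <<'E'
from mz import *
mz(2)
im=optics.snapshot("scene")[:,:,::-1][165:270,280:370]
cv2.imwrite("pics/i.png",cv2.resize(im,(495,578),interpolation=cv2.INTER_CUBIC))
E
```

```text
Mz [0.025 0.001] t7 [0.031 0.011] yaw [-0.3121 -0.3121]
t 17.8 p [ 0.519  -0.0042  0.1984] yaw -0.312 F [ 0.3  0.1 -0.2] M [-0.001  0.002  0.013] sdMz 0.012 j7 -0.449 tau7 0.021 gap 0.0235 grip 0.0
```

View pics/i.png

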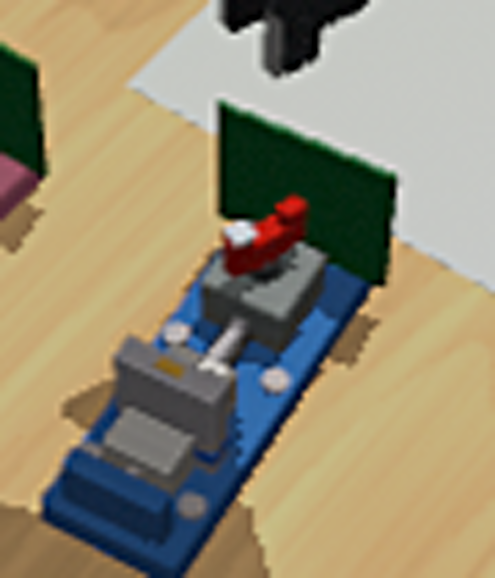

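The picture shows the module upright against the fixed jaw (i(175,390)), the key turned and standing free, and the gripper clear above. Handing in.

```bash
python3 -c "
from plant import order
print(order.hand_in())"
```

```text
the job is handed in; nothing more can be done
None
```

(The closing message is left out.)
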